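Switch the vial reader to reading and hold a vial over its window

TASK

Switch the vial reader on: press its sprung selector knob down, turn it clockwise by a sixth of a turn to the second mark while it is down, and let it spring back up there. Then take the vial that stands in the large tray, carry it over the row of boxes (its underside above the box tops) to the reader, and hold it upright and still over the middle of the round read window, its underside about 1 cm above the bezel, touching nothing of the reader. Finish while holding the vial there; leave the boxes and the other things where they are.

Things in the scene. Friction and masses are not known exactly. Their poses are not given: they have to be found in the camera images.
- selector_grip (a point): Grip point of the selector, on its upright turning axis; sinks and turns with it. Grey disc, 48 mm across, top 21 mm below this point (10 mm above the reader's flat top when up), with an upright grip bar 42 mm long (this point's x), 12 mm thick (its y), 28 mm high, top 7 mm above this point. z is up.
- selector_press (a joint): How far the selector is pressed down, m: 0 = up, 0.007 = fully down. Spring: about 4 N at the start, 8.5 N fully down; it pops up by itself when let go.
- selector_turn (a joint): Selector angle, rad, growing clockwise from above (the grip point's yaw falls). 0 = first mark (off), 1.05 (60 degrees) = second mark (reading); stops at -0.08 and 1.13. A gate blocks turning unless the knob is at least 4 mm down; it springs up only within about 5 degrees of a mark and is then locked there. Turning takes under 0.05 N m.
- read_window (a point): Centre of the 34 mm round window, level with the top of its bezel, which stands 2 mm above the reader's flat top. The reader is a low white box, fixed, 110 (x) x 200 (y) x 50 mm high, sides parallel to this point's x and y, z up; the selector's axis is 100 mm away along this point's -y. It stands left or right of the row of boxes, the tray on the other side.
- vial_center (a point): Centre (half-way up) of the vial to be read: a small glass vial with a crimped cap, 21 mm across, 38 mm high, about 20 g, the only one standing in the large tray. z points up along its axis. It takes a grip 18 mm wide between its own x faces or its own y faces (along the point's x or y axis).
- tray: Large flat steel instrument tray, 196 (x) x 236 (y) mm, 20 mm high at its rim, fixed to the worktop; origin under its centre; its floor is 2 mm above the worktop. It stands on the other side of the row of boxes from the reader.
- tray_syringe: Capped syringe lying in the tray near one end, 19 x 135 x 9 mm, its length along its own y; origin at its underside. Leave alone.
- strip_box: Carton, 46 (x) x 110 (y) x 75 mm high, origin under its centre; one of the two boxes in the row between reader and tray. Loose. Leave alone.
- gauze_box: Carton, 60 (x) x 85 (y) x 100 mm high, origin under its centre; the other box of the row. Loose. Leave alone.
- other_vial: A like vial, 21 mm across, 38 mm high, standing on the bare worktop behind; origin under its centre. Leave alone.
- ointment: Ointment tube lying on the worktop behind, 21 x 64 x 13 mm, origin at its underside. Leave alone.

How it is judged:
On the way, in this order (a step that is already met when the one before it is completed fails the run):
1. the selector is pressed down at the first mark (value of joint selector_press above 0.004 m and value of joint selector_turn below 0.3 rad), for 0.05 s.
2. the selector has been turned to the second mark and has sprung up there (value of joint selector_turn above 0.9 rad and value of joint selector_press below 0.0015 m), for 0.1 s.
3. the vial crosses the line of the boxes with its underside above their tops (height (world z) of vial_center above 0.12 m and world y of vial_center between -0.06 and 0.06 m), for 0.03 s.
At the end, for the whole second after the job is handed in: Selector past 0.9 rad and up (under 1.5 mm down); the fingers hold the vial over the window: axis within 7.5 mm of its centre, underside 3 to 18 mm above the bezel, within 0.14 rad of upright, under 20 mm/s; neither vial nor robot touches the reader (all of step 2 and horizontal distance between vial_center and read_window below 0.0075 m and z of vial_center in the frame of read_window between 0.022 and 0.037 m and angle between vial_center's own z axis and vertical below 0.14 rad and linear speed of vial below 0.02 m/s and contact force between the fingers and vial above 0.5 N and contact force between vial and reader below 0.05 N and contact force between each of the fingers, the arm and reader below 0.3 N); the arm keeps its last pose, push and grip.
It fails at once if the strip box is moved or knocked over (distance of strip_box from where it was at the start of the episode above 0.02 m or angle between strip_box's own z axis and vertical above 0.3 rad).
It fails at once if the gauze box is moved or knocked over (distance of gauze_box from where it was at the start of the episode above 0.02 m or angle between gauze_box's own z axis and vertical above 0.3 rad).
It fails at once if the other vial is moved or knocked over (distance of other_vial from where it was at the start of the episode above 0.02 m or angle between other_vial's own z axis and vertical above 0.3 rad).
It fails at once if the syringe in the tray or the ointment tube is moved (distance of any of tray_syringe, ointment from where it was at the start of the episode above 0.02 m).
It fails at once if the held vial is pressed against the reader (contact force between vial and reader above 1 N).
It also fails if it takes over 69 s, if anything falls off the work surface, if the arm or the gripper's body presses on something with over 40 N, if the wrist force passes 120 N, or if a joint passes its speed limit or range.

ROBOT

A 7-joint arm with a two-finger parallel gripper is mounted at the origin on a cart in front of the work surface, level with it; the furniture and walls round the work are solid. World frame = base frame: x ahead of the robot, y to its left, z up, the work surface at z = 0. Lengths are in m, angles in rad, forces in N, time in s.
With the tool pointing down it reaches from about 0.425 to 0.8 m from the base axis. Payload 8.3 kg.
Tool frame: the origin (TCP) lies on the centre line of the jaws, within the pads' length; the fingertips stand 8 mm ahead of it and the grasp point (between the pads) lies 11 mm behind it (robot.finger_overhang is the distance from the TCP to the fingertips, in m); z points along the fingers, y is the direction in which the jaws open and shut (so a half turn about z gives the same grasp; the last joint's range is limited). The gripper opens to 85 mm and grips with 20 to 120 N. Pads are 22 mm wide; open, the fingers measure 114 mm over their backs; the gripper's body (76 mm by 85 mm) begins 54 mm behind the grasp point. The pads swing forward as they close: fully open they stand 13 mm farther back than shut.
Start: joints at [-1.285, 0.383, 0.016, 1.37, -0.006, 1.388, -0.046], TCP at [0.214, 0.587, 0.239] pointing down, gripper open.
Joint ranges: [-2.95, 2.95], [-0.25, 2.06], [-1.52, 1.56], [0.18, 2.33], [-1.44, 4.58], [0.02, 2.06], [-3.01, 3.01]. Speed limits (rad/s): [2.39, 2.39, 3.01, 3.01, 3.14, 3.14, 3.14].

INTERFACE

Orientations are given as a 3x3 rotation matrix whose columns are the frame's x, y, z axes.
In Python, from workcell import sensors, imaging, hand_in, robot gives the robot as it stands.
- The arm moves only by the tool jog_arm, never from a script. Its argument "targets" is a list that holds one entry, the list of rows, each a list of 5 numbers: the shift along the tool's x, y, z in mm, then the turn about the tool's z in rad, then the opening, from -1 (shut) to 1 (fully open), so that 0 is half open. A call has 1 to 20 rows; each row is the pose to reach, as a shift and turn from the pose commanded when the call began, along the tool's axes at that moment; what a row does not reach only later rows make up. A row lasts 1/10 s, in which the tool goes at most 50 mm and 8.59 degrees, less where a joint would pass 70% of its speed; a pose out of reach is approached as far as the arm can. A call with a gripper value outside its range is refused whole. The fingers move at their own pace and stop on an object; "squeeze" is the grip in N (left out, the last holds). Time passes only in rows, so rows that repeat a pose let the fingers close. It gives the time, the measured TCP pose, the force and the opening at its end, in the units of the state.
- sensors.get_state(): the state, without advancing time (a new reading comes with each control period).
- imaging.capture(name): name is "scene" or "top" or "wrist"; returns a dict with "image" (384x512x3 uint8, blue, green, red), "intrinsics" (3x3 intrinsics, pixels), "extrinsics" (4x4, takes a point from camera to world coordinates); the wrist camera has in their place "mount" (4x4, takes a point from camera to tool coordinates, whose origin is the TCP and whose axes are the flange's). Camera axes: x right, y up, looking along -z (the intrinsics and any distortion apply to the point x, -y, -z); pixel columns grow to the right and rows downward; lengths in m; the calibration is good to about 2 mm. A picture is of the moment at which its call begins: read the wrist's pose just before it. There is no depth.
- hand_in(): hands the job in, once; it reports no verdict.
The state is a dict: "time_s": time; "joint_pos": joint angles; "joint_vel": joint speeds; "joint_efforts": joint torques, N m; "tool_pos": TCP position; "eef_rot": TCP orientation; "wrist_force": force on the tool from outside, world axes, zero at the start; "moment": the same for the moment, N m; "grip_width": finger opening in m.
Only numpy, scipy, OpenCV 4.12 (cv2) and the standard library are available. Lean on these libraries where they do the work, as an engineer would, in place of code of your own. Each camera call takes 0.05 s, during which the arm holds its last target.

## Working session

There is one attempt and no reset: what is moved stays moved. The work goes in short steps, Python scripts to look and compute and a tool call to move; the robot and the scene stay as the last step left them, time stands still between calls to the robot, and variables do not carry over. Pictures are saved under pics/ and viewed, and the job is handed in when it is done.

Besides the shell and the picture viewer there is one more tool, called as name(argument=value, ...) on one line, values as JSON. jog_arm: Moves the arm, as the interface text tells. Its arguments: {"type":"object","properties":{"targets":{"type":"array"},"squeeze":{"type":"number"}},"required":["targets"]}

```bash
ls; mkdir -p pics
python3 - <<'E'
from workcell import sensors, imaging, robot
import cv2,numpy as np
s=sensors.get_state()
np.set_printoptions(precision=4,suppress=True)
for k in s: print(k,np.array(s[k]))
print(robot)
import pickle
d={}
for n in ["scene","top","wrist"]:
    c=imaging.capture(n); d[n]=c
    cv2.imwrite(f"pics/{n}0.png",c["image"])
    print(n,c["intrinsics"],c.get("extrinsics",c.get("mount")),c.keys())
pickle.dump(d,open("cap0.pkl","wb"))
E
```

```text
pics
time_s 0.0
joint_pos [-1.2849  0.3843  0.0164  1.3712 -0.0063  1.3882 -0.0465]
joint_vel [ 0.0006 -0.0008  0.0011  0.0022  0.0007  0.0006  0.001 ]
joint_efforts [ -0.0002 -62.7605   0.8438 -37.1815   0.0165   0.0147  -0.    ]
tool_pos [0.2134 0.5869 0.2383]
eef_rot [[-0.9398  0.3417 -0.0007]
 [ 0.3417  0.9398 -0.0019]
 [-0.     -0.002  -1.    ]]
wrist_force [-0.3204 -0.373  -0.2456]
moment [ 0.0027 -0.0526 -0.031 ]
grip_width 0.08532416120055171
<Robot object at 0x7f219a5fba10>
scene [[437.1206   0.     251.1346]
 [  0.     437.1206 193.4433]
 [  0.       0.       1.    ]] [[-0.5402  0.4834 -0.6888 -0.1559]
 [-0.8414 -0.3004  0.4491  0.4452]
 [ 0.0102  0.8222  0.5691  0.6586]
 [ 0.      0.      0.      1.    ]] dict_keys(['image', 'intrinsics', 'extrinsics'])
top [[394.9017   0.     260.1845]
 [  0.     394.9017 180.4901]
 [  0.       0.       1.    ]] [[-0.0477  0.9788 -0.1992  0.3448]
 [-0.9989 -0.0459  0.0135  0.0097]
 [ 0.0041  0.1996  0.9799  1.0197]
 [ 0.      0.      0.      1.    ]] dict_keys(['image', 'intrinsics', 'extrinsics'])
wrist [[305.4919   0.     253.14  ]
 [  0.     305.4919 191.7261]
 [  0.       0.       1.    ]] [[ 0.0004  0.9626  0.2709  0.0681]
 [ 1.     -0.0004 -0.0001  0.0003]
 [ 0.      0.2709 -0.9626 -0.1343]
 [ 0.      0.      0.      1.    ]] dict_keys(['image', 'intrinsics', 'mount'])
```

View pics/scene0.png

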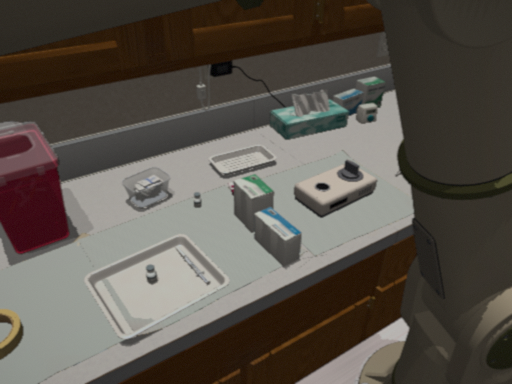

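View pics/top0.png

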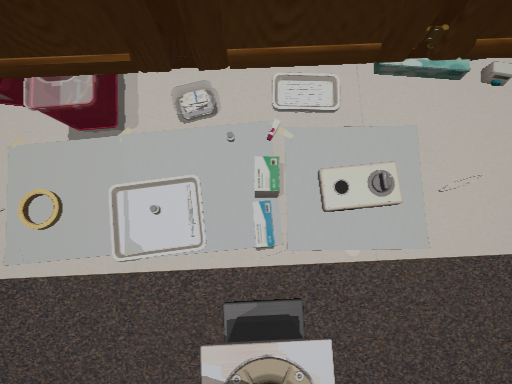

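View pics/wrist0.png

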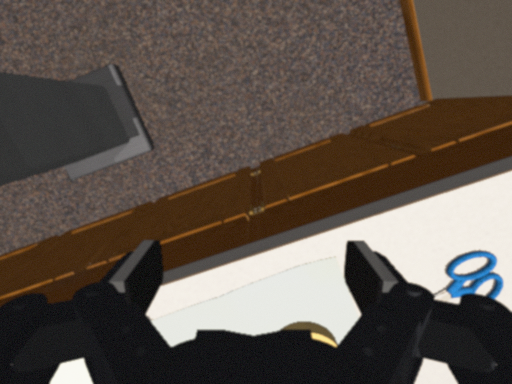

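```bash
cat > h.py <<'E'
import numpy as np,cv2,pickle
np.set_printoptions(precision=4,suppress=True)
def ray(c,uv,T=None):
    K=c["intrinsics"];T=c["extrinsics"] if T is None else T
    p=np.linalg.inv(K)@[uv[0],uv[1],1]; d=np.array([p[0],-p[1],-p[2]])
    return T[:3,3],T[:3,:3]@d
def plane(c,uv,z,T=None):
    o,d=ray(c,uv,T); return o+d*(z-o[2])/d[2]
def proj(c,P,T=None):
    T=c["extrinsics"] if T is None else T
    q=T[:3,:3].T@(np.array(P)-T[:3,3]); k=c["intrinsics"]@[q[0],-q[1],-q[2]]; return k[:2]/k[2]
def wristT(c,s):
    W=np.eye(4);W[:3,:3]=np.array(s["eef_rot"]);W[:3,3]=s["tool_pos"]; return W@c["mount"]
E
python3 - <<'E'
from h import *
d=pickle.load(open("cap0.pkl","rb"))
t=d["top"]["image"]; s=d["scene"]["image"]
a=cv2.resize(t[155:220,310:410],None,fx=7,fy=7,interpolation=cv2.INTER_CUBIC)
b=cv2.resize(s[150:220,285:385],None,fx=7,fy=7,interpolation=cv2.INTER_CUBIC)
cv2.imwrite("pics/a1.png",a);cv2.imwrite("pics/b1.png",b)
c=cv2.resize(t[165:270,100:290],None,fx=4,fy=4,interpolation=cv2.INTER_CUBIC)
cv2.imwrite("pics/c1.png",c)
E
```

```text
(no output)
```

View pics/a1.png

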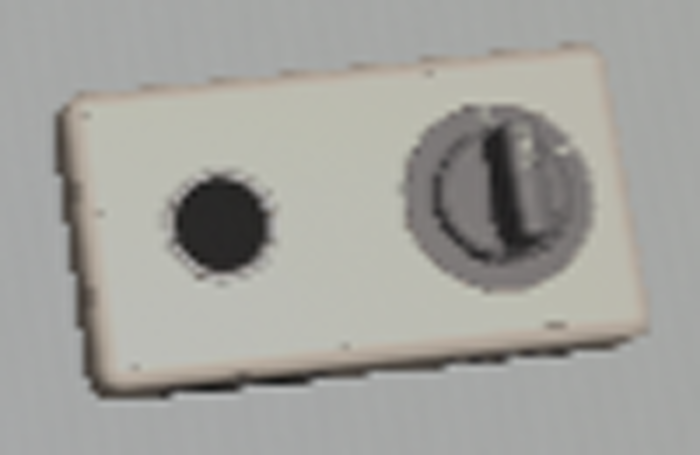

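View pics/b1.png

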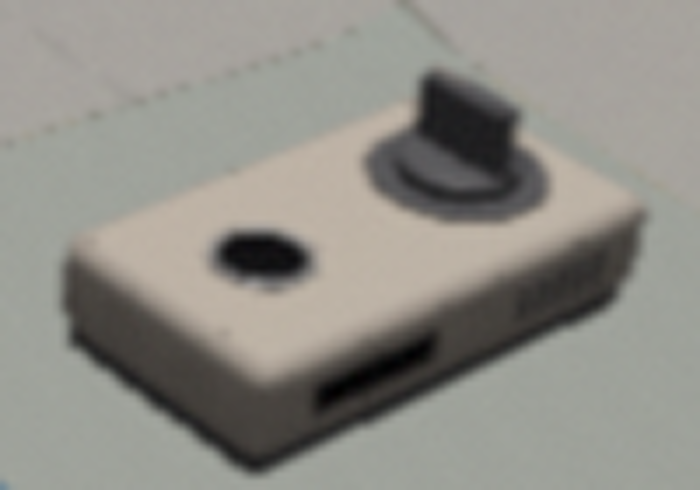

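View pics/c1.png

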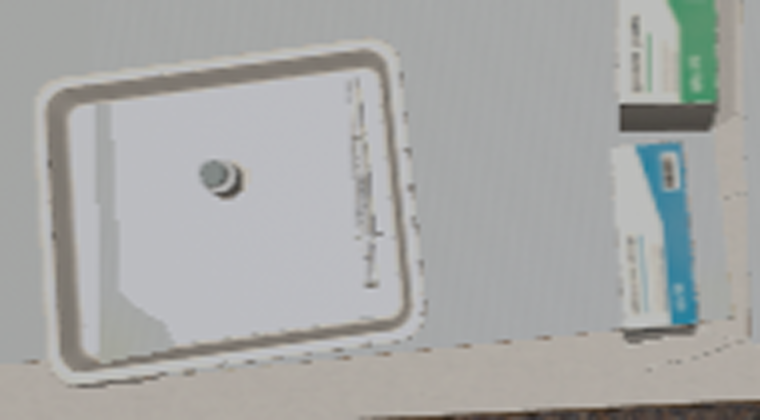

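Run:
```python
from h import *
d=pickle.load(open("cap0.pkl","rb"))
t=d["top"];s=d["scene"]
f=lambda x,y,ox,oy,k:((x+.5)/k-.5+ox,(y+.5)/k-.5+oy)
A=lambda x,y:f(x,y,310,155,7)
B=lambda x,y:f(x,y,285,150,7)
C=lambda x,y:f(x,y,100,165,4)
print("win top",plane(t,A(221,224),.05),"scene",plane(s,B(263,256),.05))
print("disc top",plane(t,A(499,198),.058), "scene",plane(s,B(457,170),.058))
print("bar ends top", plane(t,A(515,124),.088),plane(t,A(530,232),.088))
print("bar ends scene", plane(s,B(440,72),.088),plane(s,B(507,118),.088))
for p in [(68,100),(600,50),(645,330),(105,385)]: print("corner",plane(t,A(*p),.048))
for p in [(75,255),(265,378),(640,212),]: print("corner s",plane(s,B(*p),.048))
print("vial cap top",plane(t,C(213,174),.040), )
for p in [(40,85),(395,45),(420,340),(65,380)]: print("tray",plane(t,C(*p),.02))
print("syr",plane(t,C(352,80),.008),plane(t,C(372,288),.008))
for p in [(612,150),(682,143),(697,325),(625,327)]: print("strip",plane(t,C(*p),.075))
for p in [(719,102),(620,103)]: print("gauze",plane(t,C(*p),.1))
img=s["image"]
cv2.imwrite("pics/d1.png",cv2.resize(img[170:320,85:305],None,fx=3.5,fy=3.5,interpolation=cv2.INTER_CUBIC))
cv2.imwrite("pics/e1.png",cv2.resize(t["image"][120:250,190:300],None,fx=4.5,fy=4.5,interpolation=cv2.INTER_CUBIC))
```

```text
win top [ 0.5169 -0.2051  0.05  ] scene [ 0.5137 -0.2043  0.05  ]
disc top [ 0.5203 -0.3029  0.058 ] scene [ 0.5111 -0.2945  0.058 ]
bar ends top [ 0.5405 -0.3015  0.088 ] [ 0.5024 -0.3025  0.088 ]
bar ends scene [ 0.5318 -0.2999  0.088 ] [ 0.4945 -0.2977  0.088 ]
corner [ 0.5653 -0.1544  0.048 ]
corner [ 0.5749 -0.3487  0.048 ]
corner [ 0.472  -0.3528  0.048 ]
corner [ 0.4615 -0.1594  0.048 ]
corner s [ 0.5522 -0.1491  0.048 ]
corner s [ 0.4579 -0.1581  0.048 ]
corner s [ 0.4648 -0.3442  0.048 ]
vial cap top [0.4862 0.2668 0.04  ]
tray [0.552  0.3834 0.02  ]
tray [0.5677 0.1551 0.02  ]
tray [0.3788 0.1427 0.02  ]
tray [0.3648 0.3627 0.02  ]
syr [0.5483 0.1852 0.008 ] [0.4132 0.174  0.008 ]
strip [0.4844 0.0174 0.075 ]
strip [ 0.4867 -0.025   0.075 ]
strip [ 0.3779 -0.0281  0.075 ]
strip [0.3787 0.0144 0.075 ]
gauze [ 0.5064 -0.0472  0.1   ]
gauze [0.5085 0.0113 0.1   ]
```

View pics/d1.png

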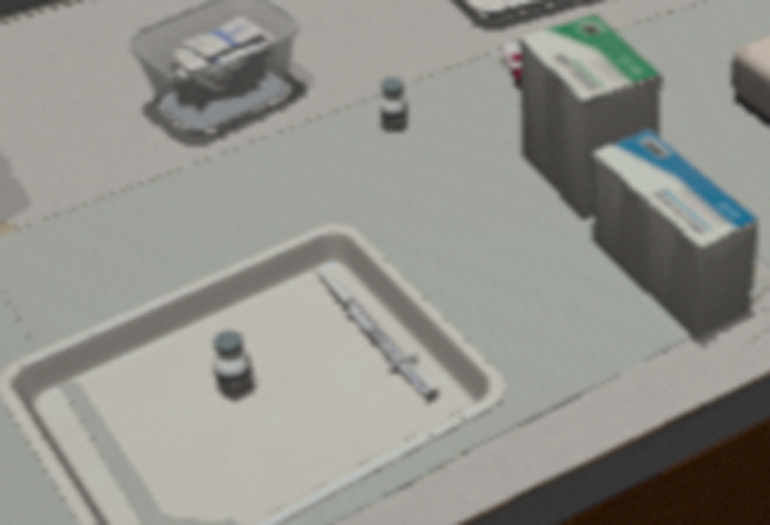

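View pics/e1.png

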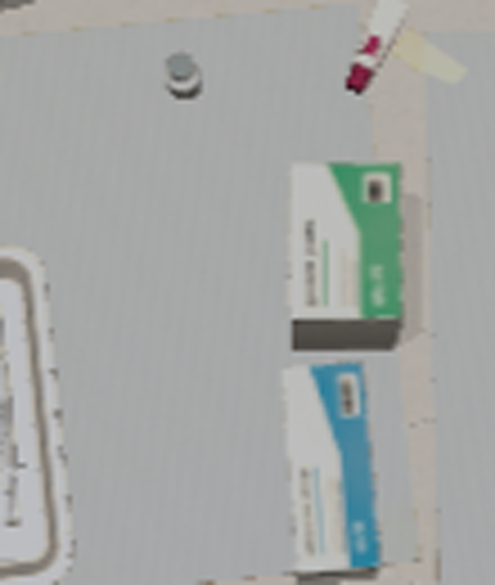

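jog_arm(targets=[[[-40, -20, 5, -0.04, 1], [-80, -45, 10, -0.08, 1], [-120, -70, 15, -0.12, 1], [-160, -90, 20, -0.16, 1], [-200, -113, 25, -0.2, 1], [-240, -135, 30, -0.24, 1], [-280, -158, 35, -0.28, 1], [-320, -180, 40, -0.32, 1], [-350, -198, 40, -0.36, 1], [-366, -207, 40, -0.38, 1], [-366, -207, 40, -0.38, 1], [-366, -207, 40, -0.38, 1]]])

```text
time_s: 1.35
tool_pos: [0.4865, 0.2679, 0.199]
eef_rot: [[-1.0, -0.03, -0.001], [-0.03, 1.0, 0.0], [0.001, 0.0, -1.0]]
wrist_force: [-0.4, 0.1, -0.8]
grip_width: 0.0854
```

```bash
cat > look.py <<'E'
import sys
from workcell import sensors, imaging
from h import *
def look(n):
    s=sensors.get_state(); c=imaging.capture("wrist")
    cv2.imwrite(f"pics/{n}.png",c["image"]); pickle.dump((s,c),open(n+".pkl","wb"))
    print(s["time_s"],s["tool_pos"],s["joint_pos"],s["grip_width"],s["wrist_force"]); print(np.array(s["eef_rot"]))
look(sys.argv[1])
E
python3 look.py w1
```

```text
1.35 [0.4865 0.2679 0.199 ] [-0.7217  0.2563  0.1945  1.6344 -0.052   1.2566  1.0838] 0.08536583852879824 [-0.4142  0.1207 -0.7612]
[[-0.9995 -0.0303 -0.0007]
 [-0.0303  0.9995  0.    ]
 [ 0.0007  0.     -1.    ]]
```

View pics/w1.png

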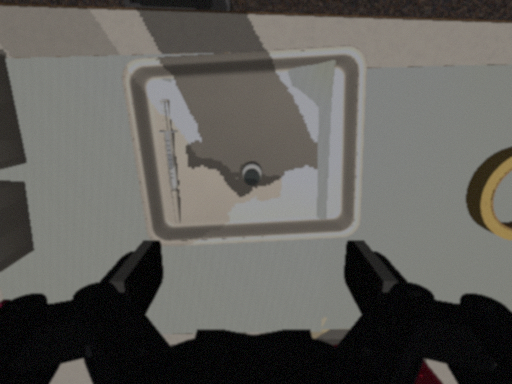

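Run:
```python
from h import *
s,c=pickle.load(open("w1.pkl","rb"))
T=wristT(c,s)
cv2.imwrite("pics/w1c.png",cv2.resize(c["image"][150:200,222:287],None,fx=10,fy=10,interpolation=cv2.INTER_CUBIC))
print(plane(c,(252,174),.04,T))
```

```text
[0.4829 0.2667 0.04  ]
```

View pics/w1c.png

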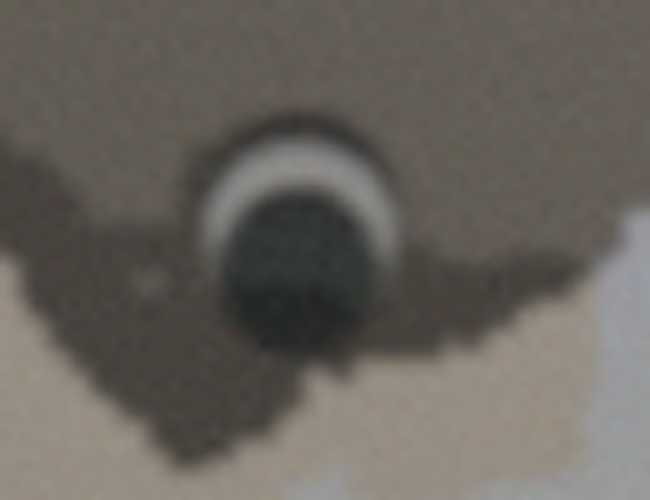

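jog_arm(targets=[[[-2, -45, 0, 0, 1], [-4, -90, 0, 0, 1], [-5, -135, 0, 0, 1], [-6, -180, 0, 0, 1], [-7, -225, 0, 0, 1], [-8, -270, 0, 0, 1], [-9, -315, 0, 0, 1], [-11, -360, 0, 0, 1], [-13, -405, 0, 0, 1], [-14, -450, 0, 0, 1], [-15, -490, 0, 0, 1], [-16, -530, 0, 0, 1], [-17, -560, 5, 0, 1], [-17, -572, 10, 0, 1], [-17, -572, 10, 0, 1], [-17, -572, 10, 0, 1]]])

```text
time_s: 3.0
tool_pos: [0.5224, -0.3011, 0.1889]
eef_rot: [[-0.999, -0.034, -0.001], [-0.034, 0.999, 0.001], [0.001, 0.001, -1.0]]
wrist_force: [0.3, -0.4, 0.1]
grip_width: 0.0857
```

```bash
python3 look.py w2
```

```text
3.0 [ 0.5224 -0.3011  0.1889] [ 0.0524  0.3984  0.558   1.5299 -0.2172  1.2768  2.243 ] 0.08567370884421188 [ 0.2618 -0.4459  0.0609]
[[-0.9994 -0.0335 -0.0006]
 [-0.0335  0.9994  0.0014]
 [ 0.0005  0.0015 -1.    ]]
```

View pics/w2.png

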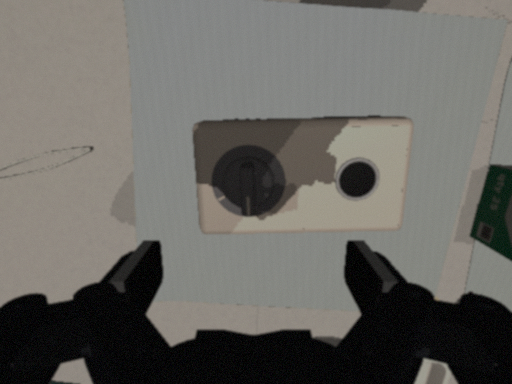

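Run:
```python
from h import *
s,c=pickle.load(open("w2.pkl","rb"))
g=cv2.resize(c["image"][110:240,190:415],None,fx=3.5,fy=3.5,interpolation=cv2.INTER_CUBIC)
g=cv2.resize(c["image"][140:222,205:295],None,fx=8,fy=7,interpolation=cv2.INTER_CUBIC) 
cv2.imwrite("pics/w2c.png",np.clip(g.astype(float)*1.8,0,255).astype(np.uint8))
T=wristT(c,s)
gray=cv2.cvtColor(c["image"],cv2.COLOR_BGR2GRAY)
m=(gray<55).astype(np.uint8); m[:, :325]=0;m[:,400:]=0;m[230:]=0;m[:130]=0
cs,_=cv2.findContours(m,0,1); k=max(cs,key=cv2.contourArea); print(cv2.fitEllipse(k)); e=cv2.fitEllipse(k)
print("win",plane(c,e[0],.05,T))
m=(gray>115).astype(np.uint8)
for p in [(194,123),(410,118),(402,228),(202,233)]: print(plane(c,p,.048,T))
```

```text
((357.0898742675781, 179.00601196289062), (32.12482452392578, 35.56755447387695), 54.06895065307617)
win [ 0.5158 -0.2054  0.05  ]
[ 0.4706 -0.3546  0.048 ]
[ 0.4599 -0.1652  0.048 ]
[ 0.5633 -0.1551  0.048 ]
[ 0.575  -0.3487  0.048 ]
```

View pics/w2c.png

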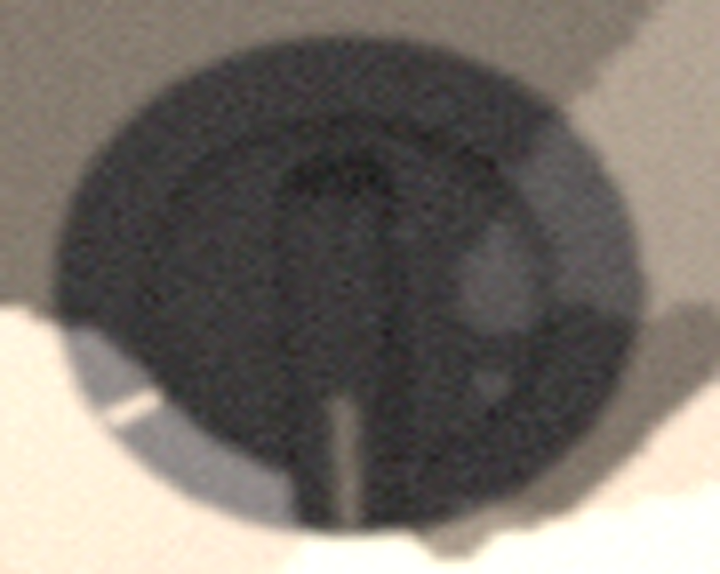

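Run:
```python
from h import *
s,c=pickle.load(open("w2.pkl","rb"));T=wristT(c,s)
f=lambda x,y:((x+.5)/8-.5+205,(y+.5)/7-.5+140)
print("ring",plane(c,f(348,284),.052,T))
print("disc",plane(c,f((150+555)/2,(112+455)/2),.06,T))
for p in [(345,395),(347,520),(283,190),(385,190)]: print(p,plane(c,f(*p),.088,T))
g=c["image"][150:215,225:275]
g=cv2.createCLAHE(4,(2,2)).apply(cv2.GaussianBlur(cv2.cvtColor(g,cv2.COLOR_BGR2GRAY),(0,0),.7))
cv2.imwrite("pics/w2d.png",cv2.resize(g,None,fx=9,fy=9,interpolation=cv2.INTER_CUBIC))
# predicted for axis (0.5205,-0.3045)
for yaw in (0,.05,.1):
  for z in (.088,.06):
    R=np.array([[np.cos(yaw),-np.sin(yaw)],[np.sin(yaw),np.cos(yaw)]])
    print(yaw,z,[np.round((proj(c,np.r_[np.array([.5205,-.3050])+R@np.array(q)*.001,z],T)-[225,150]+.5)*9) for q in [(21,6),(21,-6),(-21,-6),(-21,6)]])
```

```text
ring [ 0.5197 -0.3055  0.052 ]
disc [ 0.5177 -0.3049  0.06  ]
(345, 395) [ 0.5241 -0.3051  0.088 ]
(347, 520) [ 0.5393 -0.3045  0.088 ]
(283, 190) [ 0.5005 -0.3119  0.088 ]
(385, 190) [ 0.5001 -0.3019  0.088 ]
0 0.088 [array([271., 604.]), array([139., 599.]), array([149., 144.]), array([288., 149.])]
0 0.06 [array([269., 507.]), array([150., 503.]), array([160.,  90.]), array([284.,  94.])]
0.05 0.088 [array([282., 601.]), array([150., 603.]), array([137., 147.]), array([275., 145.])]
0.05 0.06 [array([279., 504.]), array([160., 506.]), array([149.,  93.]), array([273.,  91.])]
0.1 0.088 [array([294., 597.]), array([162., 605.]), array([125., 151.]), array([263., 142.])]
0.1 0.06 [array([290., 501.]), array([171., 508.]), array([138.,  96.]), array([262.,  88.])]
```

View pics/w2d.png

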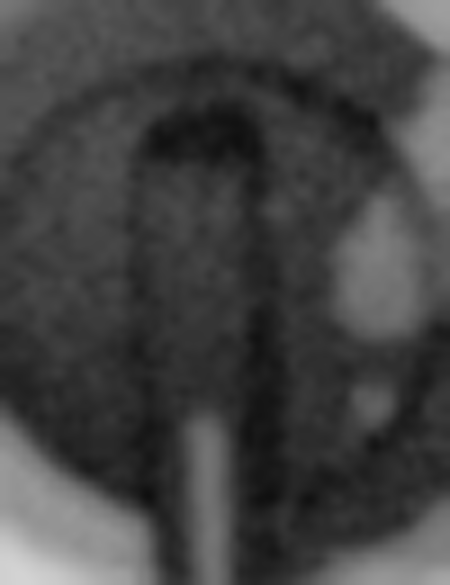

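jog_arm(targets=[[[2, -4, 20, -0.026, 1], [2, -4, 45, -0.026, 1], [2, -4, 70, -0.026, 1], [2, -4, 90, -0.026, 1], [2, -4, 105, -0.026, 1], [2, -4, 112, -0.026, 1], [2, -4, 115, -0.026, 1], [2, -4, 115, -0.026, 1], [2, -4, 115, -0.026, 1]]])

```text
time_s: 3.95
tool_pos: [0.5203, -0.3078, 0.0753]
eef_rot: [[-0.998, -0.057, 0.001], [-0.057, 0.998, -0.001], [-0.001, -0.001, -1.0]]
wrist_force: [0.3, 0.4, 0.7]
grip_width: 0.0856
```

```bash
python3 look.py w3
```

```text
3.95 [ 0.5203 -0.3078  0.0753] [ 0.0932  0.5073  0.5185  1.6518 -0.2805  1.0557  2.3245] 0.08555448479377013 [0.2726 0.4142 0.7037]
[[-0.9984 -0.0572  0.0014]
 [-0.0572  0.9984 -0.0007]
 [-0.0013 -0.0008 -1.    ]]
```

View pics/w3.png

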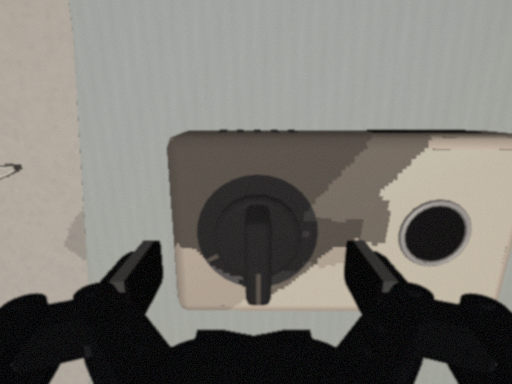

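Run:
```python
from h import *
s,c=pickle.load(open("w3.pkl","rb"));T=wristT(c,s)
g=np.clip(c["image"][170:315,190:325].astype(float)*2,0,255).astype(np.uint8)
cv2.imwrite("pics/w3c.png",cv2.resize(g,None,fx=4,fy=4,interpolation=cv2.INTER_CUBIC))
print(proj(c,s["tool_pos"],T), proj(c,(.5206,-.3055,.088),T))
```

```text
[252.8746 251.9638] [257.994 265.99 ]
```

View pics/w3c.png

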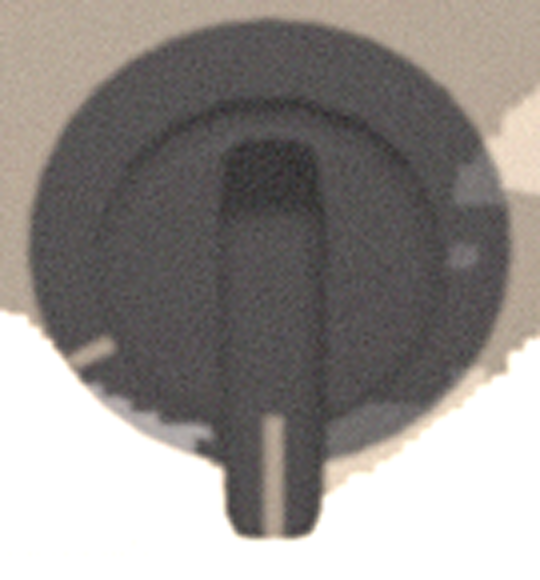

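Run:
```python
from h import *
s,c=pickle.load(open("w3.pkl","rb"));T=wristT(c,s)
f=lambda x,y:((x+.5)/4-.5+190,(y+.5)/4-.5+170)
a=plane(c,f(270,212),.088,T);b=plane(c,f(273,537),.088,T);print(a,b,(a+b)/2,np.linalg.norm(a-b))
a=plane(c,f(264,418),.088,T);b=plane(c,f(264,537),.088,T);
print(plane(c,f(274,418),.088,T)-plane(c,f(274,537),.088,T))
print("ring",plane(c,f(270,240),.052,T), "disc",plane(c,f(270,275),.06,T))
```

```text
[ 0.5001 -0.3071  0.088 ] [ 0.5401 -0.3043  0.088 ] [ 0.5201 -0.3057  0.088 ] 0.04008300148677709
[-0.0154 -0.001   0.    ]
ring [ 0.5184 -0.3056  0.052 ] disc [ 0.52   -0.3056  0.06  ]
```

jog_arm(targets=[[[1, 2, 1, 0, 1], [1, 2, 2, 0, 0.5], [1, 2, 2, 0, 0], [1, 2, 2, 0, -0.4], [1, 2, 2, 0, -1], [1, 2, 2, 0, -1], [1, 2, 2, 0, -1], [1, 2, 2, 0, -1], [1, 2, 2, 0, -1], [1, 2, 2, 0, -1]]], squeeze=40)

```text
time_s: 5.0
tool_pos: [0.5186, -0.3058, 0.0724]
eef_rot: [[-0.998, -0.057, 0.0], [-0.057, 0.998, -0.0], [-0.0, -0.0, -1.0]]
wrist_force: [-0.2, -1.2, 2.5]
grip_width: 0.0111
```

```bash
python3 look.py w4
```

```text
5.0 [ 0.5186 -0.3058  0.0724] [ 0.0907  0.5066  0.5178  1.66   -0.2804  1.0495  2.3231] 0.011082702317125681 [-0.2092 -1.1948  2.4737]
[[-0.9984 -0.0571  0.0001]
 [-0.0571  0.9984 -0.0003]
 [-0.     -0.0003 -1.    ]]
```

View pics/w4.png

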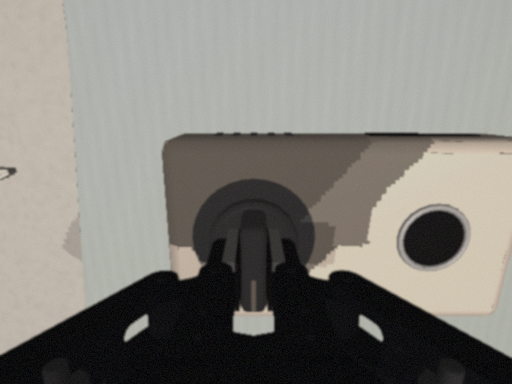

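jog_arm(targets=[[[0, 0, 2, 0, -1], [0, 0, 4, 0, -1], [0, 0, 6, 0, -1], [0, 0, 7, 0, -1], [0, 0, 7, 0, -1], [0, 0, 7, 0, -1], [0, 0, 7, 0, -1]]], squeeze=60)

```text
time_s: 5.75
tool_pos: [0.5187, -0.3058, 0.0658]
eef_rot: [[-0.998, -0.057, 0.0], [-0.057, 0.998, -0.0], [-0.0, -0.0, -1.0]]
wrist_force: [-2.7, 0.2, 7.5]
grip_width: 0.0108
```

```bash
python3 look.py w5
```

```text
5.75 [ 0.5187 -0.3058  0.0658] [ 0.0933  0.5145  0.5147  1.6653 -0.2852  1.0369  2.3266] 0.010807903349805782 [-2.7353  0.2052  7.5497]
[[-0.9984 -0.0569  0.0003]
 [-0.0569  0.9984 -0.0002]
 [-0.0003 -0.0002 -1.    ]]
```

View pics/w5.png

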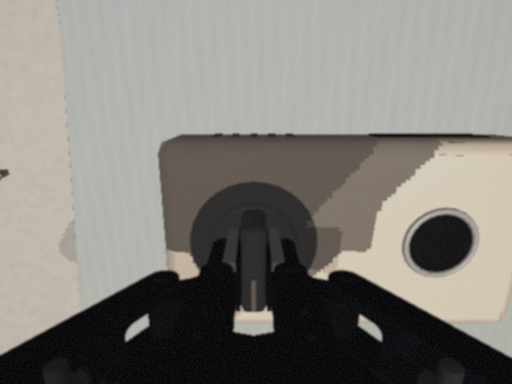

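jog_arm(targets=[[[0, 0, 1, 0, -1], [0, 0.1, 1, 0.1, -1], [0, 0.3, 1, 0.2, -1], [0, 0.4, 1, 0.3, -1], [-0.1, 0.5, 1, 0.4, -1], [-0.2, 0.6, 1, 0.5, -1], [-0.3, 0.8, 1, 0.6, -1], [-0.3, 0.9, 1, 0.7, -1], [-0.4, 1, 1, 0.8, -1], [-0.5, 1.1, 1, 0.9, -1], [-0.6, 1.2, 1, 1, -1], [-0.7, 1.2, 1, 1.05, -1], [-0.7, 1.2, 1, 1.05, -1], [-0.7, 1.2, 1, 1.05, -1]]])

```text
time_s: 7.2
tool_pos: [0.5198, -0.3039, 0.0654]
eef_rot: [[-0.547, 0.837, 0.001], [0.837, 0.547, 0.001], [0.0, 0.001, -1.0]]
wrist_force: [-4.8, 4.2, 14.3]
grip_width: 0.0108
```

```bash
python3 look.py w6
```

```text
7.2 [ 0.5198 -0.3039  0.0654] [-0.07    0.5745  0.7466  1.6728 -0.4363  1.0674  1.3899] 0.010807582861134526 [-4.758   4.1576 14.2548]
[[-0.5468  0.8373  0.001 ]
 [ 0.8373  0.5468  0.0008]
 [ 0.0002  0.0013 -1.    ]]
```

View pics/w6.png

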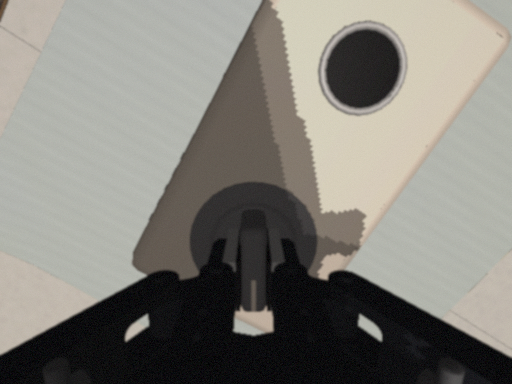

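jog_arm(targets=[[[0, 0, -2, 0, -1], [0, 0, -4, 0, -1], [0, 0, -6, 0, -1], [0, 0, -8, 0, -1], [0, 0, -8, 0, -1], [0, 0, -8, 0, -1], [0, 0, -8, 0, -1]]])

```text
time_s: 7.95
tool_pos: [0.5197, -0.3038, 0.0722]
eef_rot: [[-0.547, 0.837, 0.0], [0.837, 0.547, 0.0], [0.0, 0.001, -1.0]]
wrist_force: [0.7, 2.8, 4.4]
grip_width: 0.0108
```

```bash
python3 look.py w7
```

```text
7.95 [ 0.5197 -0.3038  0.0722] [-0.0739  0.5665  0.7514  1.6674 -0.4291  1.0796  1.3848] 0.010828802881359186 [0.703  2.8338 4.4172]
[[-0.5469  0.8372  0.0004]
 [ 0.8372  0.5469  0.0004]
 [ 0.0001  0.0005 -1.    ]]
```

jog_arm(targets=[[[0, 0, -8, 0, -0.5], [0, 0, -8, 0, 0], [0, 0, -8, 0, 0.5], [0, 0, -8, 0, 1], [0, 0, -8, 0, 1], [0, 0, -30, 0, 1], [0, 0, -60, 0, 1], [0, 0, -90, 0, 1], [0, 0, -120, 0, 1], [0, 0, -120, 0, 1], [0, 0, -120, 0, 1]]])

```text
time_s: 9.1
tool_pos: [0.5195, -0.3045, 0.1926]
eef_rot: [[-0.546, 0.838, 0.001], [0.838, 0.546, -0.0], [-0.001, 0.001, -1.0]]
wrist_force: [0.2, -0.3, -0.2]
grip_width: 0.0851
```

```bash
python3 look.py w8
python3 - <<'E'
from h import *
from workcell import imaging
c=imaging.capture("scene"); pickle.dump(c,open("s8.pkl","wb"))
cv2.imwrite("pics/s8.png",cv2.resize(c["image"][150:220,285:385],None,fx=7,fy=7,interpolation=cv2.INTER_CUBIC))
E
```

```text
9.1 [ 0.5195 -0.3045  0.1926] [-0.1199  0.449   0.8192  1.5369 -0.3357  1.3009  1.3176] 0.0851073315787291 [ 0.2145 -0.2892 -0.1575]
[[-0.5464  0.8375  0.001 ]
 [ 0.8375  0.5464 -0.0003]
 [-0.0008  0.0007 -1.    ]]
```

View pics/w8.png

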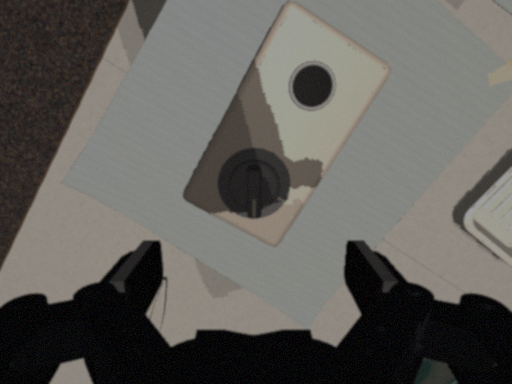

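View pics/s8.png

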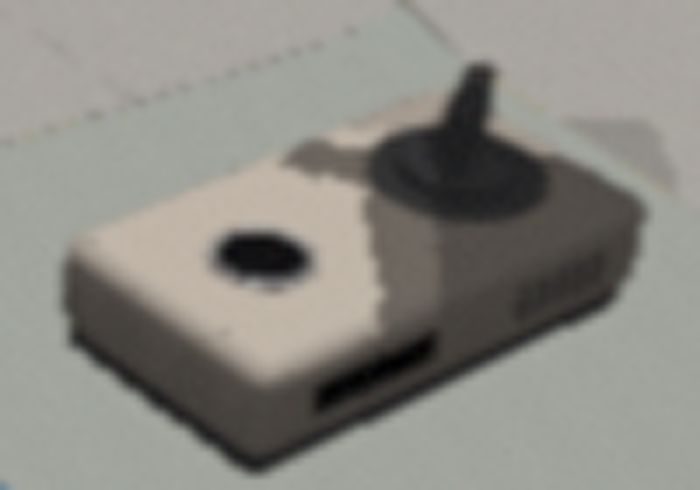

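Run:
```python
from h import *
c=pickle.load(open("s8.pkl","rb"))
u=np.array([np.cos(-1.0),np.sin(-1.0)])
for z in(.088,.081):
  print(z,[np.round((proj(c,np.r_[np.array([.520,-.3055])+k*.020*u,z])-[285,150]+.5)*7) for k in(1,-1)])
s,c=pickle.load(open("w8.pkl","rb"))
g=np.clip(c["image"][145:225,210:295].astype(float)*2,0,255).astype(np.uint8)
cv2.imwrite("pics/w8c.png",cv2.resize(g,None,fx=6,fy=6,interpolation=cv2.INTER_CUBIC))
T=wristT(c,s)
gray=cv2.cvtColor(c["image"],cv2.COLOR_BGR2GRAY)
m=(gray<55).astype(np.uint8); m[:, :285]=0;m[:,340:]=0;m[120:]=0;m[:55]=0
cs,_=cv2.findContours(m,0,1); k=max(cs,key=cv2.contourArea); e=cv2.fitEllipse(k);print(e)
print("win",plane(c,e[0],.05,T))
```

```text
0.088 [array([487.,  58.]), array([461., 107.])]
0.081 [array([484.,  74.]), array([458., 124.])]
((311.9403076171875, 85.53594207763672), (36.37398147583008, 39.46604919433594), 20.34126091003418)
win [ 0.5158 -0.2054  0.05  ]
```

View pics/w8c.png

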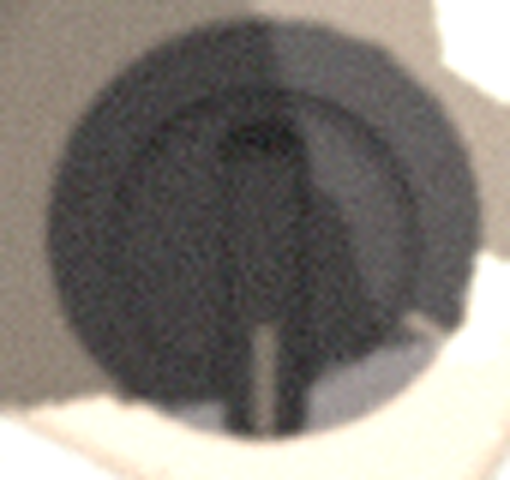

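jog_arm(targets=[[[35, 20, 0, -0.08, 1], [75, 42, 0, -0.16, 1], [115, 65, 0, -0.24, 1], [155, 88, 0, -0.32, 1], [195, 110, 0, -0.4, 1], [235, 133, 0, -0.48, 1], [275, 155, 0, -0.56, 1], [315, 178, 0, -0.64, 1], [355, 200, 0, -0.72, 1], [395, 223, 0, -0.8, 1], [435, 246, 10, -0.88, 1], [470, 265, 25, -0.96, 1], [492, 278, 40, -1.04, 1], [498, 281, 42, -1.04, 1], [498, 281, 42, -1.04, 1], [498, 281, 42, -1.04, 1]]])

```text
time_s: 10.8
tool_pos: [0.483, 0.2646, 0.1502]
eef_rot: [[-0.999, -0.044, -0.0], [-0.044, 0.999, -0.001], [0.0, -0.001, -1.0]]
wrist_force: [0.6, 0.3, -0.3]
grip_width: 0.0854
```

```bash
python3 look.py w9
python3 - <<'E'
from h import *
s,c=pickle.load(open("w9.pkl","rb"))
g=np.clip(c["image"][165:265,205:305].astype(float)*1.5,0,255).astype(np.uint8)
cv2.imwrite("pics/w9c.png",cv2.resize(g,None,fx=6,fy=6,interpolation=cv2.INTER_CUBIC))
E
```

```text
10.8 [0.483  0.2646 0.1502] [-0.8921  0.2965  0.4029  1.7183 -0.1247  1.1528  1.1609] 0.08539417968104228 [ 0.5519  0.2947 -0.3412]
[[-0.999  -0.0442 -0.0002]
 [-0.0442  0.999  -0.0011]
 [ 0.0002 -0.0011 -1.    ]]
```

View pics/w9.png

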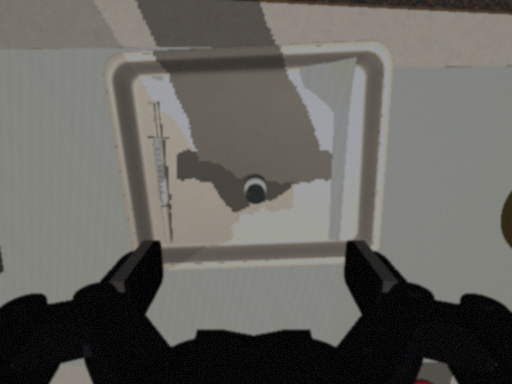

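View pics/w9c.png

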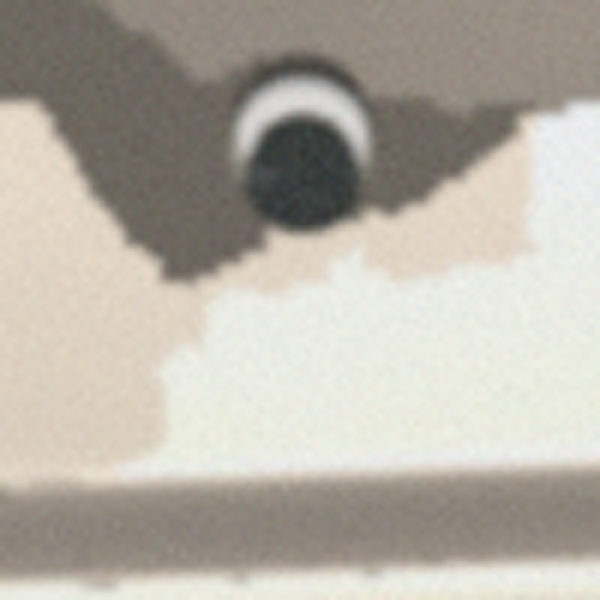

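Run:
```python
from h import *
s,c=pickle.load(open("w9.pkl","rb"));T=wristT(c,s)
print(plane(c,(255.1,193.2),.04,T))
s,c=pickle.load(open("w1.pkl","rb"));T=wristT(c,s)
print(plane(c,(251.3,176.5),.04,T))
t=pickle.load(open("cap0.pkl","rb"))["top"];sc=pickle.load(open("cap0.pkl","rb"))["scene"]
print(plane(t,((212.5)/4-.5+100,174.5/4-.5+165),.04))
# scene: cap top ellipse center crop d1 (228,340)/3.5
print(plane(sc,(228.5/3.5-.5+85,340.5/3.5-.5+170),.04))
```

```text
[0.4849 0.2663 0.04  ]
[0.4854 0.2661 0.04  ]
[0.4863 0.2674 0.04  ]
[0.4833 0.2676 0.04  ]
```

jog_arm(targets=[[[-2, 2, 30, 0, 1], [-2, 2, 60, 0, 1], [-2, 2, 85, 0, 1], [-2, 2, 105, 0, 1], [-2, 2, 120, 0, 1], [-2, 2, 129, 0, 1], [-2, 2, 133, 0, 1], [-2, 2, 134, 0, 1], [-2, 2, 134, 0, 1], [-2, 2, 134, 0, 1]]])

```text
time_s: 11.85
tool_pos: [0.485, 0.2687, 0.0171]
eef_rot: [[-0.999, -0.047, 0.001], [-0.047, 0.999, 0.001], [-0.001, 0.001, -1.0]]
wrist_force: [-1.1, 0.1, -0.1]
grip_width: 0.0852
```

```bash
python3 look.py w10
python3 - <<'E'
from h import *
s,c=pickle.load(open("w10.pkl","rb"))
g=c["image"][200:384,156:356]
cv2.imwrite("pics/w10c.png",cv2.resize(g,None,fx=3.2,fy=3.2,interpolation=cv2.INTER_CUBIC))
T=wristT(c,s); print([proj(c,(.485,.2665,z),T) for z in (.04,.021)])
E
```

```text
11.85 [0.485  0.2687 0.0171] [-0.8532  0.4671  0.3611  1.8269 -0.2076  0.8831  1.2227] 0.08522293265431397 [-1.1091  0.1378 -0.1172]
[[-0.9989 -0.0472  0.0011]
 [-0.0472  0.9989  0.0008]
 [-0.0011  0.0008 -1.    ]]
[array([247.4254, 277.5831]), array([248.1265, 255.7036])]
```

View pics/w10c.png

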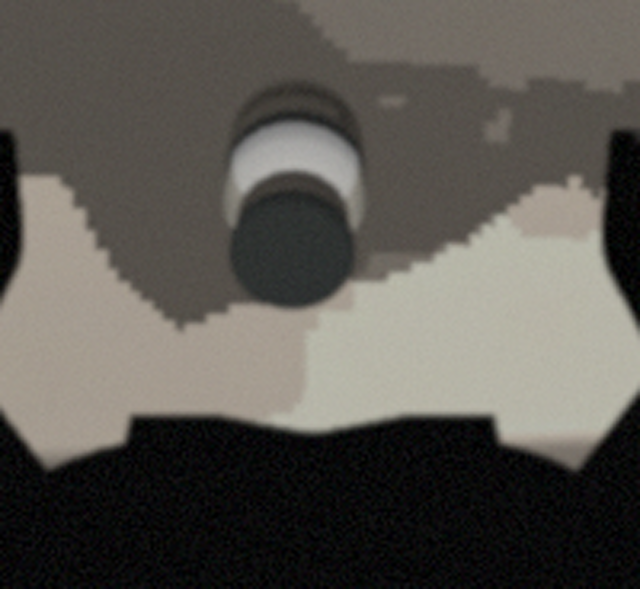

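jog_arm(targets=[[[0, -2, 1, 0, 1], [0, -2, 1, 0, 0.5], [0, -2, 1, 0, 0.1], [0, -2, 1, 0, -0.2], [0, -2, 1, 0, -0.4], [0, -2, 1, 0, -0.6], [0, -2, 1, 0, -1], [0, -2, 1, 0, -1], [0, -2, 1, 0, -1], [0, -2, 1, 0, -1], [0, -2, 1, 0, -1]]], squeeze=30)

```text
time_s: 13.0
tool_pos: [0.4846, 0.2665, 0.0154]
eef_rot: [[-0.999, -0.047, 0.0], [-0.047, 0.999, 0.0], [-0.0, 0.0, -1.0]]
wrist_force: [-0.1, -0.1, 2.1]
grip_width: 0.0192
```

```bash
python3 look.py w11
python3 - <<'E'
from h import *
s,c=pickle.load(open("w11.pkl","rb"))
g=c["image"][200:384,156:356]
cv2.imwrite("pics/w11c.png",cv2.resize(g,None,fx=3.2,fy=3.2,interpolation=cv2.INTER_CUBIC))
T=wristT(c,s); print([proj(c,(.485,.2665,z),T) for z in (.04,.021)])
E
```

```text
13.0 [0.4846 0.2665 0.0154] [-0.8504  0.4679  0.361   1.8306 -0.2083  0.8799  1.2266] 0.019197682926532265 [-0.0619 -0.1079  2.0916]
[[-0.9989 -0.0473  0.0001]
 [-0.0473  0.9989  0.0001]
 [-0.0001  0.0001 -1.    ]]
[array([252.855 , 280.8033]), array([252.8933, 258.3115])]
```

View pics/w11c.png

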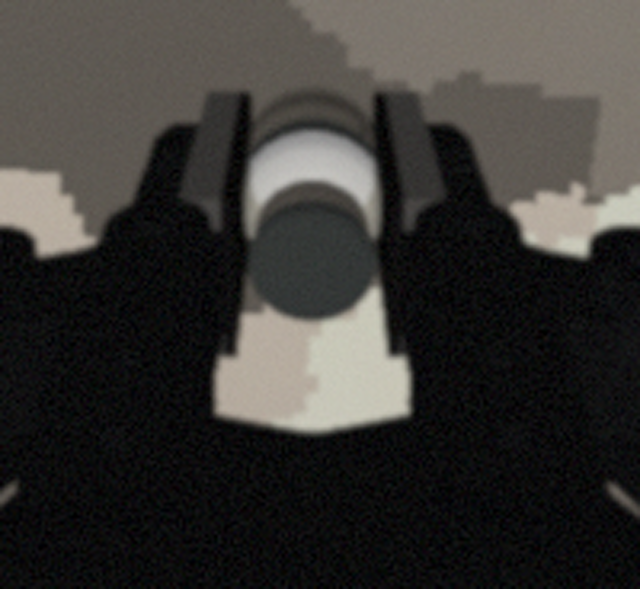

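jog_arm(targets=[[[0, 0, 0, 0, -1], [0, 0, 0, 0, -1], [0, 0, 0, 0, -1], [0, 0, -5, 0, -1], [0, 0, -15, 0, -1], [0, 0, -25, 0, -1], [0, 0, -30, 0, -1], [0, 0, -30, 0, -1]]], squeeze=35)

```text
time_s: 13.85
tool_pos: [0.4852, 0.2668, 0.0466]
eef_rot: [[-0.999, -0.047, 0.002], [-0.047, 0.999, 0.001], [-0.002, 0.001, -1.0]]
wrist_force: [0.1, -0.9, 0.0]
grip_width: 0.0186
```

```bash
python3 look.py w12
python3 - <<'E'
from h import *
s,c=pickle.load(open("w12.pkl","rb"))
g=c["image"][200:384,156:356]
cv2.imwrite("pics/w12c.png",cv2.resize(g,None,fx=3.2,fy=3.2,interpolation=cv2.INTER_CUBIC))
E
```

```text
13.85 [0.4852 0.2668 0.0466] [-0.8623  0.4232  0.3743  1.8111 -0.1874  0.9399  1.2107] 0.018618383513402573 [ 0.1144 -0.9447  0.0287]
[[-0.9989 -0.0472  0.0017]
 [-0.0472  0.9989  0.0013]
 [-0.0017  0.0012 -1.    ]]
```

View pics/w12c.png

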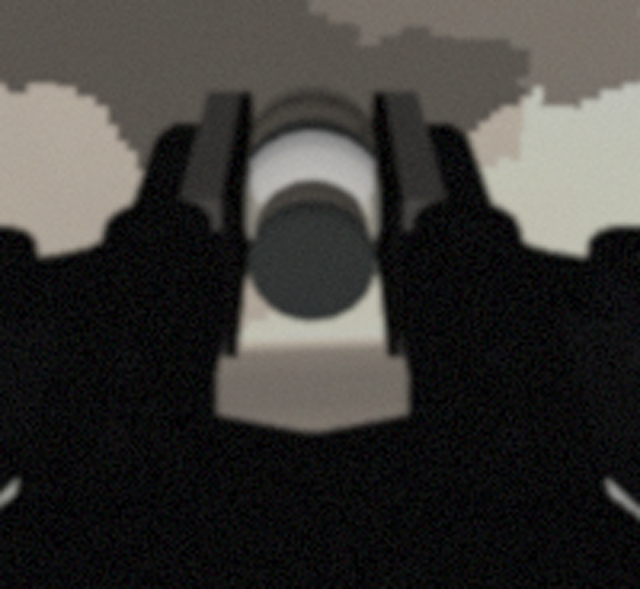

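jog_arm(targets=[[[0, 0, -15, 0, -1], [0, 0, -35, 0, -1], [0, 0, -60, 0, -1], [0, 0, -85, 0, -1], [0, 0, -103, 0, -1], [0, 0, -110, 0, -1], [0, 0, -110, 0, -1], [0, -15, -110, 0, -1], [0, -35, -110, 0, -1], [0, -60, -110, 0, -1], [0, -80, -110, 0, -1], [0, -90, -110, 0, -1], [0, -90, -110, 0, -1], [0, -90, -110, 0, -1]]])

```text
time_s: 15.3
tool_pos: [0.4884, 0.177, 0.1548]
eef_rot: [[-0.999, -0.048, -0.001], [-0.048, 0.999, 0.0], [0.001, 0.0, -1.0]]
wrist_force: [1.0, 0.1, 0.2]
grip_width: 0.0184
```

```bash
python3 look.py w13
```

```text
15.3 [0.4884 0.177  0.1548] [-0.7989  0.2267  0.4518  1.7951 -0.1084  1.1448  1.3061] 0.018449139252230073 [1.0066 0.1121 0.2169]
[[-0.9989 -0.0475 -0.0008]
 [-0.0475  0.9989  0.0001]
 [ 0.0008  0.0001 -1.    ]]
```

View pics/w13.png

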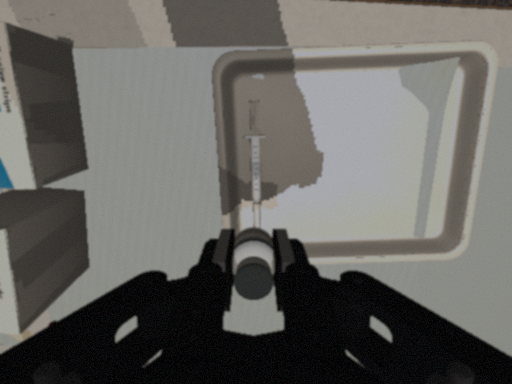

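jog_arm(targets=[[[0, -12, 0, 0, -1], [-1, -32, 0, 0, -1], [-1, -57, 0, 0, -1], [-2, -82, 0, 0, -1], [-3, -107, 0, 0, -1], [-3, -132, 0, 0, -1], [-4, -157, 0, 0, -1], [-4, -182, 0, 0, -1], [-5, -207, 0, 0, -1], [-6, -232, 0, 0, -1], [-6, -257, 0, 0, -1], [-7, -282, 0, 0, -1], [-7, -307, 0, 0, -1], [-8, -332, 0, 0, -1], [-9, -355, 0, 0, -1], [-9, -372, 0, 0, -1], [-9, -380, 0, 0, -1], [-9, -383, 0, 0, -1], [-9, -383, 0, 0, -1], [-9, -383, 0, 0, -1]]])

```text
time_s: 17.35
tool_pos: [0.5161, -0.2045, 0.1552]
eef_rot: [[-0.999, -0.049, -0.0], [-0.049, 0.999, 0.001], [0.0, 0.001, -1.0]]
wrist_force: [-0.2, 0.3, 0.3]
grip_width: 0.0185
```

```bash
python3 look.py w14
```

```text
17.35 [ 0.5161 -0.2045  0.1552] [-0.2257  0.3368  0.6771  1.71   -0.2268  1.1749  2.1318] 0.018506812688659762 [-0.2025  0.3479  0.3171]
[[-0.9988 -0.0487 -0.0002]
 [-0.0487  0.9988  0.0006]
 [ 0.0002  0.0006 -1.    ]]
```

View pics/w14.png

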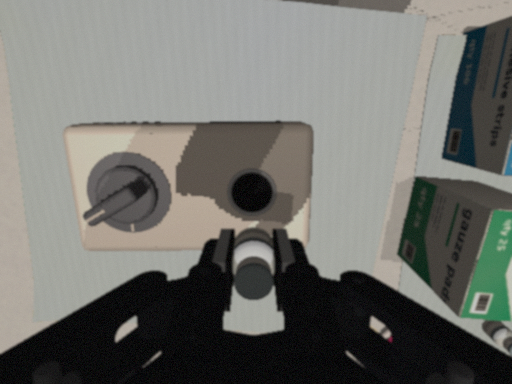

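jog_arm(targets=[[[0, -0.5, 10, 0, -1], [0, -0.5, 25, 0, -1], [0, -0.5, 40, 0, -1], [0, -0.5, 52, 0, -1], [0, -0.5, 62, 0, -1], [0, -0.5, 67, 0, -1], [0, -0.5, 70, 0, -1], [0, -0.5, 70, 0, -1], [0, -0.5, 70, 0, -1]]])

```text
time_s: 18.3
tool_pos: [0.5162, -0.2063, 0.0857]
eef_rot: [[-0.999, -0.047, 0.001], [-0.047, 0.999, -0.0], [-0.001, -0.0, -1.0]]
wrist_force: [-0.7, -1.1, 0.2]
grip_width: 0.0189
```

```bash
python3 look.py w15
python3 - <<'E'
from h import *
from workcell import imaging
s,c=pickle.load(open("w14.pkl","rb"));T=wristT(c,s)
gray=cv2.cvtColor(c["image"],cv2.COLOR_BGR2GRAY)
m=(gray<45).astype(np.uint8); m[:, :225]=0;m[:,280:]=0;m[219:]=0;m[:160]=0
cs,_=cv2.findContours(m,0,1); k=max(cs,key=cv2.contourArea); e=cv2.fitEllipse(k);print(e,plane(c,e[0],.05,T))
d=imaging.capture("scene")
cv2.imwrite("pics/s15.png",cv2.resize(d["image"][120:230,270:400],None,fx=5,fy=5,interpolation=cv2.INTER_CUBIC))
pickle.dump(d,open("s15.pkl","wb"))
E
```

```text
18.3 [ 0.5162 -0.2063  0.0857] [-0.192   0.4183  0.647   1.7815 -0.2884  1.0372  2.1797] 0.01890721963958463 [-0.7057 -1.0741  0.223 ]
[[-0.9989 -0.0471  0.0007]
 [-0.0471  0.9989 -0.0002]
 [-0.0007 -0.0003 -1.    ]]
((251.27972412109375, 192.05958557128906), (38.55426025390625, 40.12113571166992), 99.01475524902344) [ 0.5157 -0.2058  0.05  ]
```

View pics/w15.png

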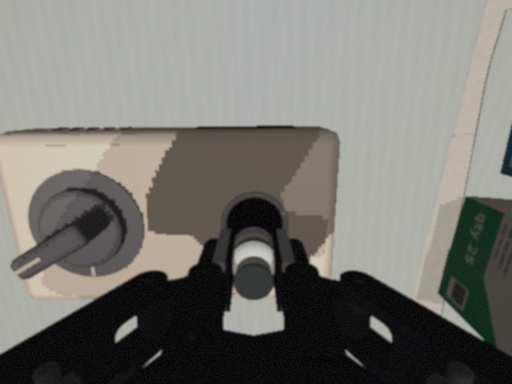

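View pics/s15.png

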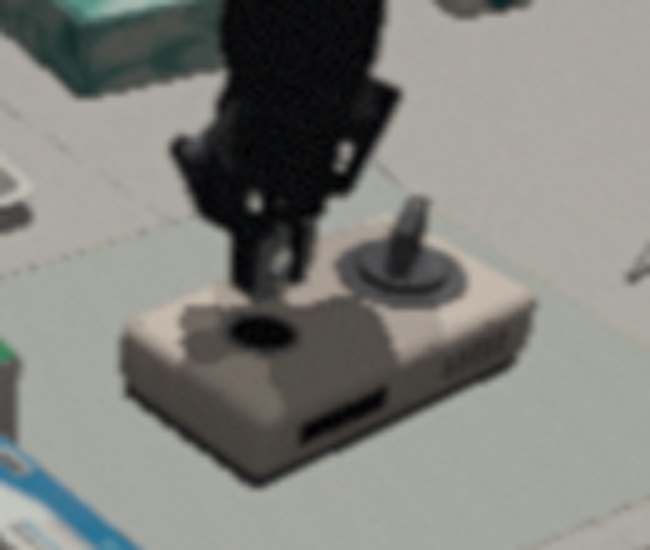

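jog_arm(targets=[[[0, 0.5, 2, 0, -1], [0, 0.5, 5, 0, -1], [0, 0.5, 8, 0, -1], [0, 0.5, 10, 0, -1], [0, 0.5, 10, 0, -1], [0, 0.5, 10, 0, -1], [0, 0.5, 10, 0, -1], [0, 0.5, 10, 0, -1], [0, 0.5, 10, 0, -1], [0, 0.5, 10, 0, -1]]])

```text
time_s: 19.4
tool_pos: [0.5159, -0.2057, 0.0754]
eef_rot: [[-0.999, -0.047, 0.0], [-0.047, 0.999, -0.0], [-0.0, -0.0, -1.0]]
wrist_force: [0.5, -0.1, -0.4]
grip_width: 0.019
```

```bash
python3 look.py w16
python3 - <<'E'
from h import *
from workcell import imaging
s,c=pickle.load(open("w16.pkl","rb"));T=wristT(c,s)
print(s["joint_vel"],"expected cap px",proj(c,np.array(s["tool_pos"])+[0.0004,0,.0246],T))
d=imaging.capture("scene");t=imaging.capture("top")
cv2.imwrite("pics/s16.png",cv2.resize(d["image"][120:230,270:400],None,fx=5,fy=5,interpolation=cv2.INTER_CUBIC))
cv2.imwrite("pics/t16.png",t["image"])
# expected vial bottom/centre and window in the scene crop
for n,P in dict(bot=(.5158,-.2056,.062),cap=(.5158,-.2056,.100),win=(.5158,-.2056,.052)).items(): print(n,(proj(d,P)-[270,120]+.5)*5)
E
```

```text
19.4 [ 0.5159 -0.2057  0.0754] [-0.1875  0.4312  0.6409  1.7911 -0.2981  1.0175  2.1862] 0.018967892514929897 [ 0.502  -0.135  -0.4101]
[[-0.9989 -0.0472  0.0001]
 [-0.0472  0.9989 -0.    ]
 [-0.0001 -0.     -1.    ]]
[ 0.0014 -0.0007  0.0012  0.0013 -0.0002 -0.001   0.0009] expected cap px [252.7526 280.7584]
bot [264.9381 310.528 ]
cap [272.9166 245.6842]
win [262.8906 327.1685]
```

View pics/w16.png

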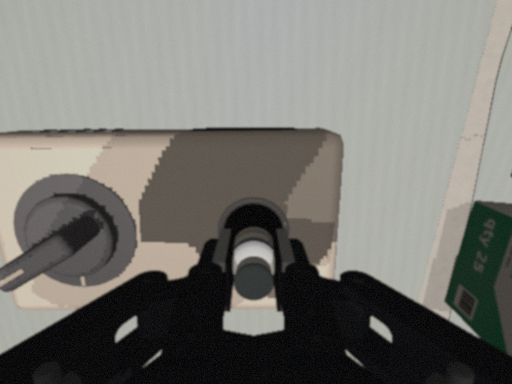

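View pics/s16.png

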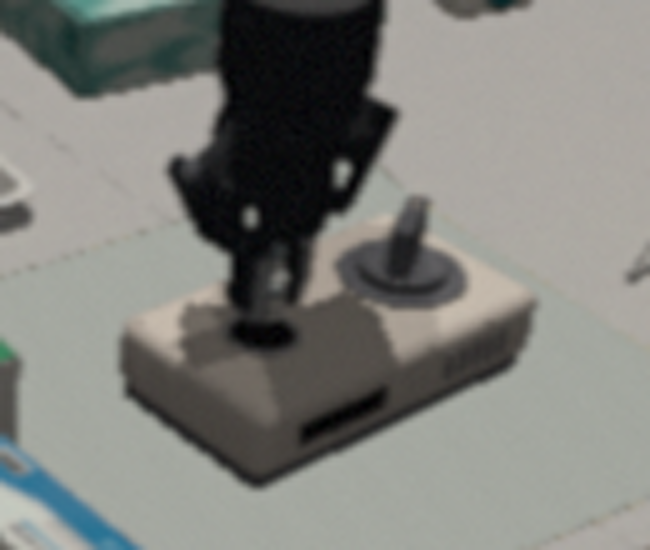

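View pics/t16.png

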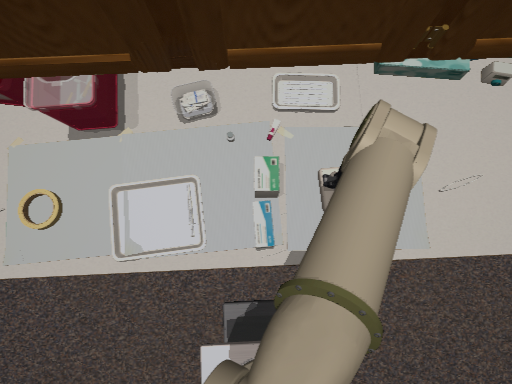

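Run:
```python
from workcell import hand_in
print(hand_in())
```

```text
the job is handed in; nothing more can be done
None
```

I handed the job in at about 19.5 s, with the selector turned to the second mark and the vial held over the read window. No verdict is reported.

**Selector:** I gripped the bar, pressed it about 6–7 mm down (7.5 N before turning, 14 N after) and turned it clockwise 1.05 rad. I then let it up and opened the fingers. The later pictures show the pointer over the second mark and the knob up. That it is up is judged from the pictures only, where the bar top read between the heights expected for up and down and nearer to up. There is no joint reading for it.

**Vial:** I gripped it in the tray and lifted it, with its underside about 14 cm above the worktop, over the boxes (10 cm at most), and brought it over the window. The last readings were:

| Check | Result |
|---|---|
| Tool position against window centre | within about 1 mm (0.5159, -0.2057 against 0.5158, -0.2056) |
| Vial underside above the bezel | about 10 mm worked out; the scene picture suggested slightly less, about 8 mm |
| Tool tilt | under 0.001 rad |
| Joint speeds | under 0.002 rad/s |
| Wrist force | under 0.7 N |
| Finger opening | 19 mm, vial still between the fingers in the last wrist picture |

The finger opening of 19 mm is slightly above the stated 18 mm, so the vial may be gripped a few degrees off its flats.

The boxes, the syringe, the other vial and the ointment tube look unmoved in the last top picture.

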